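# Present the swing arm level over its stand

## Robot

A 7-joint arm with a two-finger parallel gripper is mounted at the origin on a cart in front of the work surface, level with it; the furniture and walls round the work are solid. World frame = base frame: x ahead of the robot, y to its left, z up, the work surface at z = 0. Lengths are in m, angles in rad, forces in N, time in s.
With the tool pointing down it reaches from about 0.425 to 0.925 m from the base axis. Payload 6.8 kg.
Tool frame: the origin (TCP) lies between the finger pads; the fingertips stand 19 mm ahead of it and the grasp point (between the pads) is the TCP; z points along the fingers, y is the line along which they close (so a half turn about z gives the same grasp; the last joint's range is limited). The gripper opens to 88 mm and grips with 3 to 60 N. Pads are 20 mm wide; open, the fingers measure 115 mm over their backs; the gripper's body (75 mm by 178 mm) begins 61 mm behind the grasp point.
Start: joints at [1.102, 0.477, 0.022, 1.555, -0.011, 1.109, -0.083], TCP at [0.238, -0.632, 0.242] pointing down, gripper open.
Joint ranges: [-2.96, 2.96], [-0.34, 2.1], [-1.41, 1.46], [0.24, 2.44], [-1.37, 4.51], [0.17, 1.92], [-2.96, 2.96]. Speed limits (rad/s): [2.39, 2.39, 3.14, 3.14, 3.14, 3.14, 3.14].

## Interface

Orientations are given as a rotation vector (axis times angle).
In Python, from workcell import ctrl, cams gives the robot as it stands.
- The arm moves only by the shell command python3 -m jog 'ROWS' [OPENING] [FORCE]. ROWS is JSON, a list of rows, each an object of numbers: "x", "y", "z": the shift along the tool's x, y, z as a fraction of full scale; "ax", "ay", "az": the turn, a rotation vector about the tool's x, y, z as a fraction of full scale. In form: [{"x": .., "y": .., "z": .., "ax": .., "ay": .., "az": ..}, ...]. A call has 1 to 10 rows; each row shifts and turns the commanded pose from where the row before left it, along the tool's axes as they then stand; what a row does not reach is not made up. Full scale, the value 1, is 0.4 m for a shift and 360 degrees for a turn. A row lasts 1/10 s, in which the tool goes at most 50 mm and 8.59 degrees, less where a joint would pass 70% of its speed; a pose out of reach is approached as far as the arm can. A call with a number of a shift or a turn outside -1 to 1 is refused whole. A call with a gripper value outside its range is refused whole. OPENING is the closure, from 0 (fully open) to 1 (shut), set as the call begins (- or left out, the last holds). The fingers move at their own pace and stop on an object; FORCE is the grip in N (left out, the last holds). Time passes only in rows, so rows that do not move let the fingers close. It gives the time, the measured TCP pose, the force, the opening and the grip force at its end, in the units of the state.
- ctrl.observe(): the state, without advancing time (a new reading comes with each control period).
- cams.get_image(name): name is "scene" or "top" or "wrist"; returns the picture (400x640x3 uint8, blue, green, red); there is no depth.
- cams.camera_info(name): a dict with "fx", "fy", "cx", "cy" (pixels), "R" (3x3) and "t" (3): a world point X has camera coordinates R X + t. Camera axes: x right, y down, z forward; pixel columns grow to the right and rows downward; lengths in m; the calibration is good to about 2 mm. A picture is of the moment at which its call begins: read the wrist's pose just before it. camera_info takes no time and is no camera call; for the wrist camera it gives the pose at the moment of the call.
- ctrl.finish_job(): hands the job in; it is judged then, once.
The state is a dict: "time_s": time; "joints": joint angles; "dq": joint speeds; "tau": joint torques, N m; "eef_pos": TCP position; "tool_rot": TCP orientation; "contact_force": force on the tool from outside, world axes, zero at the start; "moment": the same for the moment, N m; "width": finger opening in m; "grip_force": force on a finger pad.
Only numpy, scipy, OpenCV 4.12 (cv2) and the standard library are available. Lean on these libraries where they do the work, as an engineer would, in place of code of your own. Each camera call takes 0.05 s, during which the arm holds its last target. There are 200 camera calls.

## Task

Open the wooden case with the brass pull bar by lifting its lid right back until it rests on its stop, and let go of the lid. Then grip the steel swing arm that lies in the case by its balance point, the spot on the bar nearer the heavy boss where neither end dips, and lift it out, keeping it level. Finish while still holding it, level and still, 2 to 5 cm clear above the pin of the stand, with the bore of the boss right over the pin and the lens cell right over the round seat; do not set it down, leave the lid open and leave the other things where they are.

Things in the scene. Friction and masses are not known exactly. Their poses are not given: they have to be found in the camera images.
- case_lid (a joint): hinge of the case's lid, rad: 0 shut, 1.92 (110 degrees) leaning back on its stop; turns freely, falls shut if let go before about upright and falls open past that. The lid weighs 250 g.
- case: wooden case 142 (x) x 204 (y) x 44 mm without its lid, fixed to the desk, brass corners; lid on top 8 mm thick. Origin: centre of its underside; +x points to the hinge (away from the robot), y along it. Walls and floor 6 mm. It holds the swing arm in its front half and a black slip case in its back half.
- lid_handle (a point): middle of the round brass pull bar on the front edge of the lid: 11 mm thick, 100 mm long along the case's y, standing 42 mm off the lid's front edge on two legs at 42 mm either side of the middle; 48 mm above the desk while shut. It moves with the lid, and being round it can turn between gripper fingers.
- lid_hinge (a point): point on the lid's hinge axis (along the case's y) at its middle, 44 mm above the desk; the pull bar's middle lies 184 mm from it.
- lever: steel swing arm, loose, about 0.3 kg, 169 mm long along its y: heavy boss (diameter 30, height 30, upright 13 mm bore) at +y, light lens cell (diameter 40, height 28) at -y, bar 10 wide, 12 high between, its middle 22 mm above the underside. Origin midway between boss and cell axes, at the underside. Lies in the case, boss to the case's +y, bar 34 to 42 mm from the inside of the front wall.
- lever_balance (a point): balance point of the swing arm, in the middle of the bar's height and width, 40.5 mm from the axis of the boss and 93.5 mm from the axis of the lens cell. About 25 mm of bar is free on the boss side of it.
- lever_bore (a point): centre of the lower mouth of the bore in the boss, on the arm's underside.
- lever_cell (a point): centre of the underside of the lens cell, level with lever_bore and 134 mm from it along the arm.
- stand: assembly stand, fixed to the desk: grey base plate 60 (x) x 194 (y) x 14 mm with an upright steel pin at its +y end and a round steel seat at its -y end. Origin: centre of its underside, y along the plate, z up.
- pin_top (a point): top of the stand's upright pin (diameter 11 mm), 70 mm above the desk, 67 mm from the stand's centre along +y.
- seat_top (a point): centre of the top of the stand's round seat (diameter 38 mm), 60 mm above the desk, 134 mm from the pin.
- dropper_bottle: dropper bottle, 42 mm wide and 110 mm high, a bystander; origin at the centre of its underside.
- immersion_oil: small brown bottle with a black cap, 25 mm wide and 56 mm high, a bystander; origin at the centre of its underside.
- stage_micrometer: flat black slip case 37 x 91 x 12 mm lying in the back half of the wooden case, a bystander; origin at the centre of its underside.
There are look-alikes about, which are no part of the job. There is more than one size of the stand; the one meant has the size given above.

How it is judged:
By the outcome, as a careful person would: the job done as asked, in the order asked, and still so for the second after the job is handed in, while the arm keeps its last pose, push and grip.
It also fails if it takes over 56 s, if anything falls off the work surface, if the arm or the gripper's body presses on something with over 40 N, if the wrist force passes 120 N, or if a joint passes its speed limit or range.

## Working session

There is one attempt and no reset: what is moved stays moved. The work goes in short steps, Python scripts to look and compute and a shell command to move; the robot and the scene stay as the last step left them, time stands still between calls to the robot, and variables do not carry over. Pictures are saved under pics/ and viewed, at most 10 in all, crops included, and the job is handed in when it is done.

```bash
ls; mkdir -p pics; python3 - <<'E'
from workcell import ctrl,cams
import cv2
s=ctrl.observe();print({k:s[k] for k in('time_s','eef_pos','tool_rot','width','contact_force')})
for n in('scene','top'):
    cv2.imwrite(f'pics/{n}0.png',cams.get_image(n));i=cams.camera_info(n);print(n,i)
E
```

```text
pics
{'time_s': 0.0, 'eef_pos': array([ 0.2380753 , -0.63102983,  0.24075513]), 'tool_rot': array([-3.08895618e+00, -5.63426945e-01,  7.03382411e-04]), 'width': 0.08764420016288683, 'contact_force': array([-0.12519963,  0.63595936,  1.43184488])}
scene {'fx': 464.2812671609347, 'fy': 464.2812671609347, 'cx': 321.3742200316649, 'cy': 197.39995980770314, 'R': array([[-0.85592401, -0.51698572, -0.01094756],
       [-0.29135677,  0.49964599, -0.81576046],
       [ 0.42720641, -0.69503932, -0.57828629]]), 't': array([0.53333081, 0.23077926, 1.17130256])}
top {'fx': 363.6302555409655, 'fy': 363.6302555409655, 'cx': 318.08396893345736, 'cy': 195.77948884651943, 'R': array([[-0.0241627 , -0.9996854 ,  0.0067286 ],
       [-0.99759486,  0.02367369, -0.06514632],
       [ 0.06496654, -0.00828653, -0.99785304]]), 't': array([0.04183894, 0.596192  , 1.07908421])}
```

View pics/scene0.png

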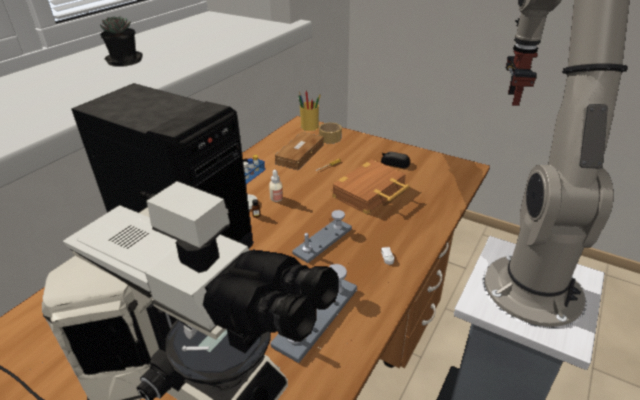

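View pics/top0.png

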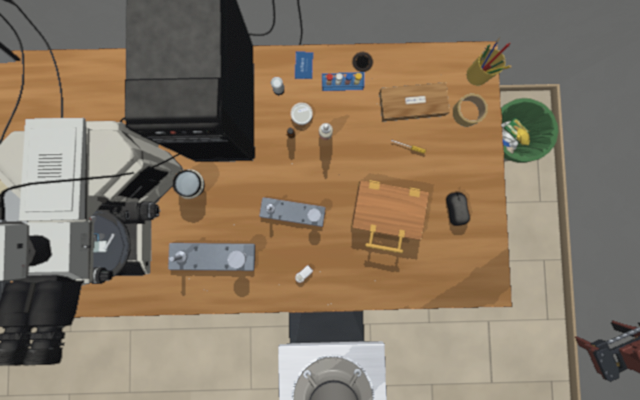

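Top view: the case with the brass pull bar is at (390,210), with its bar at (384,247). The look-alike is the plain wooden box at (413,100). There are two stands: the small one at (292,212), about 65 px or 194 mm long, and the large one at (212,257), about 87 px or 258 mm long. I choose the case at (390,210) and the small stand, with its pin at (270,208) and seat at (314,215). Next is a close crop to check.

```bash
python3 - <<'E'
import cv2
a=cv2.imread('pics/top0.png')[172:262,252:442]
cv2.imwrite('pics/crop1.png',cv2.resize(a,None,fx=4.2,fy=4.2,interpolation=cv2.INTER_CUBIC))
E
cat > h.py <<'E'
import numpy as np
from workcell import ctrl,cams
from scipy.spatial.transform import Rotation as Rot
def ray(n,u,v,z,info=None):
    i=info or cams.camera_info(n);R=i['R'];c=-R.T@i['t']
    d=R.T@np.array([(u-i['cx'])/i['fx'],(v-i['cy'])/i['fy'],1]);return c+d*(z-c[2])/d[2]
def proj(n,X,info=None):
    i=info or cams.camera_info(n);p=i['R']@np.array(X)+i['t'];return np.array([i['fx']*p[0]/p[2]+i['cx'],i['fy']*p[1]/p[2]+i['cy']])
def st():
    s=ctrl.observe();print('t',round(s['time_s'],2),'p',s['eef_pos'].round(4),'rv',s['tool_rot'].round(4),'F',s['contact_force'].round(1),'M',s['moment'].round(2),'w',round(s['width'],4),'g',s['grip_force']);return s
def togo(P,R):
    """translation in tool axes (units of 0.4m) and rotvec (tool axes, turns) from present to target"""
    s=st();R0=Rot.from_rotvec(s['tool_rot']);d=R0.inv().apply(np.array(P)-s['eef_pos'])
    w=(R0.inv()*R).as_rotvec();print('shift/0.4',(d/0.4).round(4),'turn/360',(w/2/np.pi).round(4),'| mm',(d*1e3).round(1),'deg',np.degrees(w).round(2))
E
```

```text
(no output)
```

View pics/crop1.png

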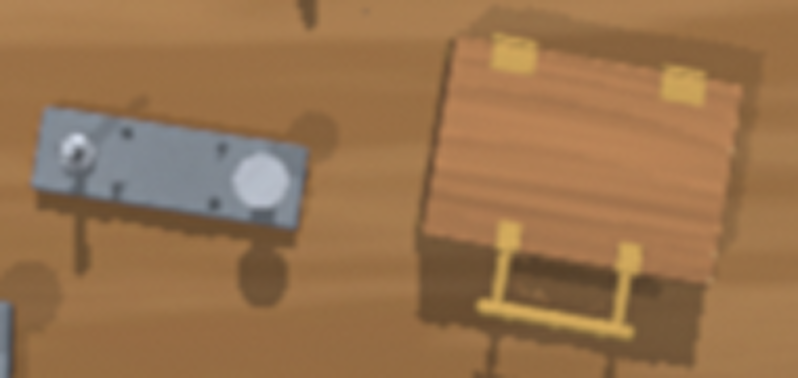

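The crop confirms both choices: the lid with pull bar (bar ends (480,306) to (632,332) in the crop), and the stand with pin at (77,152) and seat at (261,180).

```bash
python3 - <<'E'
from h import *
f=lambda x,y,z:ray('top',252+(x+.5)/4.2-.5,172+(y+.5)/4.2-.5,z)
L=[f(*p,.052) for p in((458,38),(742,85),(714,282),(425,235))]
B=[f(*p,.050) for p in((480,306),(632,332))]
P=f(77,152,.07);S=f(261,180,.06)
C=[f(*p,.014) for p in((43,107),(308,147),(298,229),(33,187))]
n=np.linalg.norm
print('lid',np.array(L).round(4),[n(L[i]-L[i-1]) for i in range(4)]);print('ctr',np.mean(L,0))
print('bar',np.array(B).round(4),n(B[0]-B[1]),np.mean(B,0))
print('pin',P,'seat',S,n((P-S)[:2]),'ctr',np.mean(C,0),(P+S)/2,[n(C[i]-C[i-1]) for i in range(4)])
a=lambda d:np.degrees(np.arctan2(-d[0],d[1]))
print('yaw lid',a(L[0]-L[1]),a(L[3]-L[2]),'bar',a(B[0]-B[1]),'stand',a(P-S),a(C[0]-C[1]),a(C[3]-C[2]))
E
```

```text
lid [[ 0.6364 -0.0984  0.052 ]
 [ 0.5988 -0.2962  0.052 ]
 [ 0.4623 -0.2707  0.052 ]
 [ 0.4996 -0.0712  0.052 ]] [np.float64(0.139518290072003), np.float64(0.20131889802467828), np.float64(0.13884269053574297), np.float64(0.20303484887650228)]
ctr [ 0.54927632 -0.18413375  0.052     ]
bar [[ 0.4496 -0.108   0.05  ]
 [ 0.4291 -0.2129  0.05  ]] 0.10684202791952534 [ 0.43935194 -0.16045838  0.05      ]
pin [0.56238658 0.16701303 0.07      ] seat [0.54037877 0.04172618 0.06      ] 0.12720510183310021 ctr [0.551635   0.10692101 0.014     ] [0.55138268 0.10436961 0.065     ] [np.float64(0.05802942538770812), np.float64(0.19341664024574495), np.float64(0.059400528520622664), np.float64(0.19296649469414542)]
yaw lid -10.790292804829432 -10.600804509039781 bar -11.05953586256648 stand -9.962900334049225 -9.956708181093308 -10.368247501128401
```

```bash
python3 - <<'E'
from h import *
y=np.radians(-10.8);cx=np.array([np.cos(y),np.sin(y),0]);cy=np.array([-np.sin(y),np.cos(y),0])
for s in(1,-1):
    ty=s*cx;tz=np.array([0,0,-1]);tx=np.cross(ty,tz)
    R=Rot.from_matrix(np.array([tx,ty,tz]).T);print(s,R.as_rotvec());togo([.43,-.162,.20],R)
i=cams.camera_info('wrist');print(i)
E
```

```text
1 [2.42063874 2.00252652 0.        ]
t 0.1 p [ 0.2381 -0.6311  0.2408] rv [-3.089e+00 -5.634e-01  6.000e-04] F [ 0.5 -0.4  0.3] M [ 0.01 -0.03  0.  ] w 0.0876 g 0.0
shift/0.4 [ 0.8628 -0.9276  0.1034] turn/360 [-2.000e-04 -1.000e-04 -1.626e-01] | mm [ 345.1 -371.    41.4] deg [-9.000e-02 -4.000e-02 -5.853e+01]
-1 [ 2.00252652 -2.42063874 -0.        ]
t 0.1 p [ 0.2381 -0.6311  0.2408] rv [-3.089e+00 -5.634e-01  6.000e-04] F [ 0.5 -0.4  0.3] M [ 0.01 -0.03  0.  ] w 0.0876 g 0.0
shift/0.4 [ 0.8628 -0.9276  0.1034] turn/360 [-1.000e-04  3.000e-04  3.374e-01] | mm [ 345.1 -371.    41.4] deg [-5.0000e-02  1.0000e-01  1.2147e+02]
{'fx': 303.18181455071976, 'fy': 303.18181455071976, 'cx': 319.67573406175427, 'cy': 196.62855537121197, 'R': array([[ 0.35242846, -0.9358379 , -0.00126978],
       [-0.89865142, -0.33880242,  0.27863695],
       [-0.26118922, -0.0970585 , -0.96039567]]), 't': array([-0.67466636, -0.03413604,  0.39018978])}
```

```bash
python3 -m jog '[{"az":-0.0233},{"az":-0.0233},{"az":-0.0233},{"az":-0.0233},{"az":-0.0233},{"az":-0.0233},{"az":-0.0228},{}]' 0
python3 - <<'E'
from h import *
togo([.43,-.162,.20],Rot.from_rotvec([2.42063874,2.00252652,0]))
E
```

```text
t 0.1 p [ 0.2381 -0.6311  0.2408] rv [-3.089e+00 -5.634e-01  6.000e-04] F [ 0.5 -0.4  0.3] M [ 0.01 -0.03  0.  ] w 0.0876 g 0.0
shift/0.4 [ 0.8628 -0.9276  0.1034] turn/360 [-2.000e-04 -1.000e-04 -1.626e-01] | mm [ 345.1 -371.    41.4] deg [-9.000e-02 -4.000e-02 -5.853e+01]invalid input
```

```bash
python3 -m jog '[{"az":-0.0233},{"az":-0.0233},{"az":-0.0233},{"az":-0.0233},{"az":-0.0233},{"az":-0.0233},{"az":-0.0228},{"az":0}]'
python3 - <<'E'
from h import *
togo([.43,-.162,.20],Rot.from_rotvec([2.42063874,2.00252652,0]))
E
```

```text
t 0.1 p [ 0.2381 -0.6311  0.2408] rv [-3.089e+00 -5.634e-01  6.000e-04] F [ 0.5 -0.4  0.3] M [ 0.01 -0.03  0.  ] w 0.0876 g 0.0
shift/0.4 [ 0.8628 -0.9276  0.1034] turn/360 [-2.000e-04 -1.000e-04 -1.626e-01] | mm [ 345.1 -371.    41.4] deg [-9.000e-02 -4.000e-02 -5.853e+01]invalid input
```

Maybe every key is required in each row.

```bash
python3 -m jog '[{"x":0,"y":0,"z":0,"ax":0,"ay":0,"az":-0.0233}]'; python3 -m jog --help | head -20
```

```text
time_s: 0.2
eef_pos: [0.2383, -0.6311, 0.241]
tool_rot: [-3.039, -0.791, 0.001]
contact_force: [-0.0, 0.2, -0.4]
width: 0.0879
grip_force: 0.0invalid input: not JSON, or not a number
```

```bash
python3 -m jog '[{"x":0,"y":0,"z":0,"ax":0,"ay":0,"az":-0.0233},{"x":0,"y":0,"z":0,"ax":0,"ay":0,"az":-0.0233},{"x":0,"y":0,"z":0,"ax":0,"ay":0,"az":-0.0233},{"x":0,"y":0,"z":0,"ax":0,"ay":0,"az":-0.0233},{"x":0,"y":0,"z":0,"ax":0,"ay":0,"az":-0.0233},{"x":0,"y":0,"z":0,"ax":0,"ay":0,"az":-0.0228}]' 
python3 - <<'E'
from h import *
togo([.43,-.162,.20],Rot.from_rotvec([2.42063874,2.00252652,0]))
E
```

```text
time_s: 0.8
eef_pos: [0.2381, -0.6313, 0.2411]
tool_rot: [-2.414, -2.009, -0.0]
contact_force: [-0.0, 0.4, -0.1]
width: 0.0878
grip_force: 0.0
t 0.8 p [ 0.2381 -0.6313  0.2411] rv [-2.4138e+00 -2.0092e+00 -5.0000e-04] F [-0.   0.4 -0.1] M [-0.05 -0.07 -0.02] w 0.0878 g 0.0
shift/0.4 [1.2406 0.2589 0.1036] turn/360 [-0.0001 -0.0001  0.001 ] | mm [496.2 103.6  41.4] deg [-0.03 -0.05  0.35]
```

```bash
python3 -m jog '[{"x":0.1034,"y":0.0216,"z":0.0086,"ax":0,"ay":0,"az":0.0005},{"x":0.1034,"y":0.0216,"z":0.0086,"ax":0,"ay":0,"az":0.0005},{"x":0.1034,"y":0.0216,"z":0.0086,"ax":0,"ay":0,"az":0},{"x":0.1034,"y":0.0216,"z":0.0086,"ax":0,"ay":0,"az":0},{"x":0.1034,"y":0.0216,"z":0.0086,"ax":0,"ay":0,"az":0},{"x":0.1034,"y":0.0216,"z":0.0086,"ax":0,"ay":0,"az":0},{"x":0.1034,"y":0.0216,"z":0.0086,"ax":0,"ay":0,"az":0},{"x":0.1034,"y":0.0216,"z":0.0086,"ax":0,"ay":0,"az":0},{"x":0.1034,"y":0.0216,"z":0.0086,"ax":0,"ay":0,"az":0},{"x":0.1034,"y":0.0216,"z":0.0086,"ax":0,"ay":0,"az":0}]' 0.6 >/dev/null
python3 -m jog '[{"x":0.1034,"y":0.0216,"z":0.0086,"ax":0,"ay":0,"az":0},{"x":0.1034,"y":0.0216,"z":0.0086,"ax":0,"ay":0,"az":0},{"x":0,"y":0,"z":0,"ax":0,"ay":0,"az":0}]' >/dev/null
python3 - <<'E'
from h import *
import cv2
togo([.438,-.162,.06],Rot.from_rotvec([2.42063874,2.00252652,0]))
i=cams.camera_info('wrist');import json;json.dump({k:np.array(v).tolist() for k,v in i.items()},open('w1.json','w'))
cv2.imwrite('pics/w1.png',cams.get_image('wrist'))
for p in([.439,-.1605,.048],[.562,.167,.07],[.54,.042,.06]):print(proj('wrist',p,i))
E
```

```text
t 2.1 p [ 0.4375 -0.1588  0.2003] rv [-2.4171 -2.005  -0.0031] F [ 0.1  0.7 -0.3] M [ 0.01 -0.02 -0.07] w 0.0353 g 0.0
shift/0.4 [-0.0084  0.0026  0.3506] turn/360 [ 0.0001 -0.0004  0.0004] | mm [ -3.4   1.1 140.2] deg [ 0.02 -0.13  0.15]
[321.95621047 188.64810437]
[ 420.25967716 -339.84940796]
[402.97832357 -81.7898202 ]
```

View pics/w1.png

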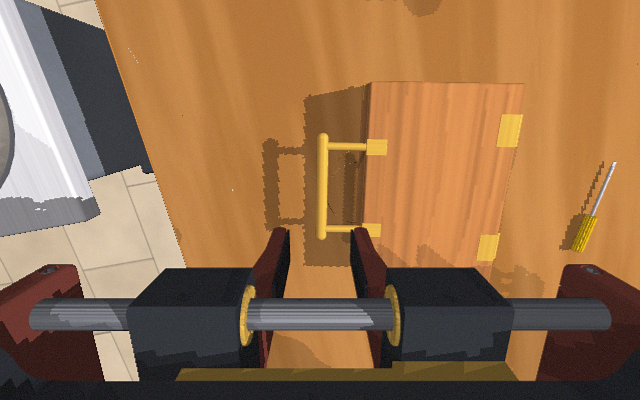

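The wrist picture shows the bar from (323,133) to (322,239), middle (322,187). The prediction was (322,189), so the bar estimate holds and the fingers are parallel to it.

```bash
python3 - <<'E'
from h import *
import json
i={k:np.array(v) for k,v in json.load(open('w1.json')).items()}
a=ray('wrist',323,134,.05,i);b=ray('wrist',322,239,.05,i);print(a,b,(a+b)/2,np.linalg.norm(a-b),np.degrees(np.arctan2(-(a-b)[0],(a-b)[1])))
togo([.439,-.1605,.048],Rot.from_rotvec([2.42063874,2.00252652,0]))
E
```

```text
[ 0.44987481 -0.10750622  0.05      ] [ 0.42913793 -0.21355698  0.05      ] [ 0.43950637 -0.1605316   0.05      ] 0.1080591546081109 -11.063867801302012
t 2.15 p [ 0.4363 -0.1618  0.2002] rv [-2.4204e+00 -2.0016e+00 -6.0000e-04] F [ 0.5 -0.2 -0.1] M [-0.04  0.    0.03] w 0.0357 g 0.0
shift/0.4 [0.004  0.0061 0.3805] turn/360 [-0.0001 -0.0001 -0.0001] | mm [  1.6   2.4 152.2] deg [-0.02 -0.04 -0.02]
```

```bash
python3 -m jog '[{"x":0.004,"y":0.0061,"z":0.076,"ax":0,"ay":0,"az":0},{"x":0,"y":0,"z":0.076,"ax":0,"ay":0,"az":0},{"x":0,"y":0,"z":0.076,"ax":0,"ay":0,"az":0},{"x":0,"y":0,"z":0.076,"ax":0,"ay":0,"az":0},{"x":0,"y":0,"z":0.076,"ax":0,"ay":0,"az":0},{"x":0,"y":0,"z":0,"ax":0,"ay":0,"az":0},{"x":0,"y":0,"z":0,"ax":0,"ay":0,"az":0}]'
python3 -m jog '[{"x":0,"y":0,"z":0,"ax":0,"ay":0,"az":0},{"x":0,"y":0,"z":0,"ax":0,"ay":0,"az":0},{"x":0,"y":0,"z":0,"ax":0,"ay":0,"az":0},{"x":0,"y":0,"z":0,"ax":0,"ay":0,"az":0},{"x":0,"y":0,"z":0,"ax":0,"ay":0,"az":0}]' 1 15
python3 - <<'E'
from h import *
# arc: tool y=+case x, tool z=down; bar 4mm above hinge axis, r=184
r=.184;a0=np.arcsin(.004/r)
N=18;th=np.linspace(0,np.radians(108),N+1)+a0
Y=-r*np.cos(th);Z=-r*np.sin(th)
for k in range(N):print(k,round((Y[k+1]-Y[k])/.4,4),round((Z[k+1]-Z[k])/.4,4))
E
```

```text
time_s: 2.85
eef_pos: [0.4379, -0.1641, 0.0485]
tool_rot: [-2.427, -1.993, 0.002]
contact_force: [-0.8, 1.1, 0.1]
width: 0.0353
grip_force: 0.0
time_s: 3.35
eef_pos: [0.4385, -0.1637, 0.0492]
tool_rot: [2.426, 1.994, -0.0]
contact_force: [-2.1, 0.3, 7.5]
width: 0.0105
grip_force: 15.0
0 0.0036 -0.048
1 0.0086 -0.0474
2 0.0135 -0.0462
3 0.0182 -0.0446
4 0.0228 -0.0424
5 0.0271 -0.0398
6 0.0311 -0.0368
7 0.0348 -0.0333
8 0.0381 -0.0295
9 0.0409 -0.0253
10 0.0434 -0.0209
11 0.0453 -0.0163
12 0.0468 -0.0114
13 0.0477 -0.0065
14 0.0481 -0.0015
15 0.048 0.0036
16 0.0474 0.0086
17 0.0462 0.0135
```

```bash
python3 -m jog '[{"x":0,"y":0.0036,"z":-0.048,"ax":0,"ay":0,"az":0},{"x":0,"y":0.0086,"z":-0.0474,"ax":0,"ay":0,"az":0},{"x":0,"y":0.0135,"z":-0.0462,"ax":0,"ay":0,"az":0},{"x":0,"y":0.0182,"z":-0.0446,"ax":0,"ay":0,"az":0},{"x":0,"y":0,"z":0,"ax":0,"ay":0,"az":0}]'; python3 -c "
from h import *
st()"
```

```text
time_s: 3.85
eef_pos: [0.4556, -0.1672, 0.1246]
tool_rot: [2.427, 1.994, -0.001]
contact_force: [-1.8, 0.2, 1.0]
width: 0.0105
grip_force: 15.0
t 3.85 p [ 0.4556 -0.1672  0.1246] rv [ 2.4267e+00  1.9938e+00 -1.0000e-03] F [-1.8  0.2  1. ] M [ 0.    0.5  -0.03] w 0.0105 g 15.001244992017746
```

```bash
python3 -m jog '[{"x":0,"y":0.0228,"z":-0.0424,"ax":0,"ay":0,"az":0},{"x":0,"y":0.0271,"z":-0.0398,"ax":0,"ay":0,"az":0},{"x":0,"y":0.0311,"z":-0.0368,"ax":0,"ay":0,"az":0},{"x":0,"y":0.0348,"z":-0.0333,"ax":0,"ay":0,"az":0},{"x":0,"y":0.0381,"z":-0.0295,"ax":0,"ay":0,"az":0},{"x":0,"y":0.0409,"z":-0.0253,"ax":0,"ay":0,"az":0},{"x":0,"y":0.0434,"z":-0.0209,"ax":0,"ay":0,"az":0},{"x":0,"y":0,"z":0,"ax":0,"ay":0,"az":0}]';python3 -m jog '[{"x":0,"y":0.0453,"z":-0.0163,"ax":0,"ay":0,"az":0},{"x":0,"y":0.0468,"z":-0.0114,"ax":0,"ay":0,"az":0},{"x":0,"y":0.0477,"z":-0.0065,"ax":0,"ay":0,"az":0},{"x":0,"y":0.0481,"z":-0.0015,"ax":0,"ay":0,"az":0},{"x":0,"y":0.048,"z":0.0036,"ax":0,"ay":0,"az":0},{"x":0,"y":0.0474,"z":0.0086,"ax":0,"ay":0,"az":0},{"x":0,"y":0,"z":0,"ax":0,"ay":0,"az":0}]'
```

```text
time_s: 4.65
eef_pos: [0.551, -0.1866, 0.2167]
tool_rot: [2.425, 1.991, 0.001]
contact_force: [-6.7, -1.1, 15.2]
width: 0.0107
grip_force: 15.0
time_s: 5.35
eef_pos: [0.662, -0.2089, 0.223]
tool_rot: [2.426, 1.992, 0.0]
contact_force: [-0.1, -3.4, 2.5]
width: 0.0106
grip_force: 15.0
```

```bash
python3 -m jog '[{"x":0,"y":0.0231,"z":0.0062,"ax":0,"ay":0,"az":0},{"x":0,"y":0.0231,"z":0.0073,"ax":0,"ay":0,"az":0},{"x":0,"y":0,"z":0,"ax":0,"ay":0,"az":0}]';python3 -m jog '[{"x":0,"y":0.01,"z":0.0035,"ax":0,"ay":0,"az":0},{"x":0,"y":0,"z":0,"ax":0,"ay":0,"az":0}]'; python3 - <<'E'
from workcell import ctrl,cams
import cv2
cv2.imwrite('pics/s2.png',cv2.resize(cams.get_image('scene')[130:270,280:440],None,fx=4,fy=4))
E
```

```text
time_s: 5.65
eef_pos: [0.679, -0.2123, 0.2175]
tool_rot: [2.427, 1.993, -0.001]
contact_force: [-0.5, -5.7, 0.4]
width: 0.0106
grip_force: 15.0
time_s: 5.85
eef_pos: [0.6823, -0.213, 0.2162]
tool_rot: [2.427, 1.993, -0.002]
contact_force: [-1.4, -4.9, 0.8]
width: 0.0105
grip_force: 15.0
```

View pics/s2.png

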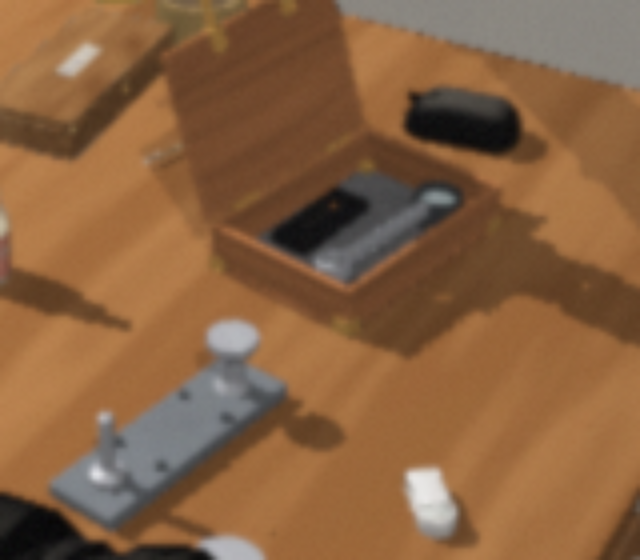

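The lid is leaning back. In the crop the arm is visible in the case, boss at (330,258) and cell at (438,197). Next I release the bar and rise.

```bash
python3 -m jog '[{"x":0,"y":0,"z":0,"ax":0,"ay":0,"az":0},{"x":0,"y":0,"z":0,"ax":0,"ay":0,"az":0},{"x":0,"y":0,"z":0,"ax":0,"ay":0,"az":0},{"x":0,"y":0,"z":-0.06,"ax":0,"ay":0,"az":0},{"x":0,"y":0,"z":-0.1,"ax":0,"ay":0,"az":0},{"x":0,"y":-0.04,"z":-0.08,"ax":0,"ay":0,"az":0},{"x":0,"y":-0.12,"z":0,"ax":0,"ay":0,"az":0},{"x":0,"y":-0.12,"z":0,"ax":0,"ay":0,"az":0},{"x":0,"y":-0.12,"z":0,"ax":0,"ay":0,"az":0}]' 0.6
python3 -m jog '[{"x":-0.05,"y":-0.02,"z":0,"ax":0,"ay":0,"az":0},{"x":0,"y":0,"z":0,"ax":0,"ay":0,"az":0},{"x":0,"y":0,"z":0,"ax":0,"ay":0,"az":0}]'
python3 - <<'E'
from h import *
import cv2,json
st();i=cams.camera_info('wrist');json.dump({k:np.array(v).tolist() for k,v in i.items()},open('w2.json','w'))
im=cams.get_image('wrist');cv2.imwrite('pics/w2f.png',im)
cv2.imwrite('pics/w2.png',cv2.resize(im[0:270,180:580],None,fx=2,fy=2,interpolation=cv2.INTER_CUBIC))
E
```

```text
time_s: 6.8
eef_pos: [0.5238, -0.1794, 0.3126]
tool_rot: [-2.426, -1.996, -0.001]
contact_force: [-0.1, 0.7, 0.9]
width: 0.0351
grip_force: 0.0
time_s: 7.1
eef_pos: [0.5143, -0.1984, 0.3131]
tool_rot: [2.427, 1.994, 0.002]
contact_force: [0.8, 0.0, 0.2]
width: 0.0357
grip_force: 0.0
t 7.1 p [ 0.5143 -0.1984  0.3131] rv [2.4268e+00 1.9940e+00 1.8000e-03] F [0.8 0.  0.2] M [-0.02 -0.1   0.05] w 0.0357 g 0.0
```

View pics/w2.png

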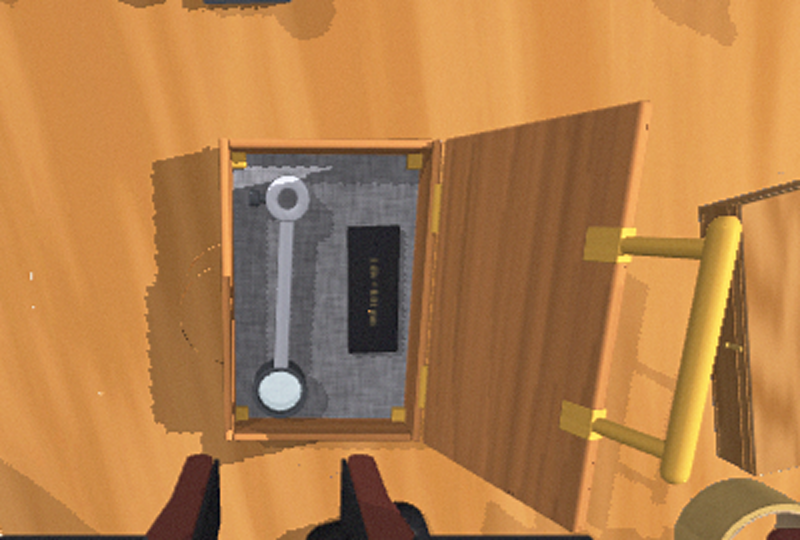

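The picture shows the lid open and standing. In the crop the boss bore is at (288,199), the cell centre at (279,389), and the bar runs between them.

```bash
python3 - <<'E'
from h import *
import json
i={k:np.array(v) for k,v in json.load(open('w2.json')).items()}
f=lambda x,y,z:ray('wrist',180+x/2-.25,y/2-.25,z,i)
b=f(288,199,.036);c=f(279.5,389,.034)
d=(b-c)[:2];L=np.linalg.norm(d);yaw=np.arctan2(-d[0],d[1]);print('boss',b,'cell',c,L,np.degrees(yaw))
for p in((287,225),(281.5,360)):print('bar',f(*p,.034))
m=(b+c)[:2]/2;u=d/L;bal=m+u*(67-40.5)/1000;print('bal',bal)
for q in((231,140),(436,140),(415,437),(229,436)):print('rim',f(*q,.044))
cx=np.array([np.cos(yaw),np.sin(yaw),0]);tz=np.array([0,0,-1]);R=Rot.from_matrix(np.array([np.cross(cx,tz),cx,tz]).T)
togo([*bal,.12],R)
E
```

```text
boss [ 0.53646399 -0.11352013  0.036     ] cell [ 0.50552315 -0.24061549  0.034     ] 0.13080736416085356 -13.682268196014679
bar [ 0.5326777  -0.12962812  0.034     ]
bar [ 0.51110046 -0.21983801  0.034     ]
bal [ 0.52726181 -0.15131982]
rim [ 0.50782279 -0.07195689  0.044     ]
rim [ 0.63463214 -0.09709056  0.044     ]
rim [ 0.59501443 -0.29222938  0.044     ]
rim [ 0.46347516 -0.26530405  0.044     ]
t 7.15 p [ 0.5148 -0.1979  0.3129] rv [2.4260e+00 1.9956e+00 2.2000e-03] F [-0.1 -0.4 -0.3] M [-0.02 -0.07  0.01] w 0.0351 g 0.0
shift/0.4 [0.1197 0.0075 0.4824] turn/360 [ 0.0002 -0.0002  0.0071] | mm [ 47.9   3.  193. ] deg [ 0.06 -0.05  2.56]
```

```bash
python3 -m jog '[{"x":0.03,"y":0.002,"z":0.1,"ax":0,"ay":0,"az":0.007},{"x":0.03,"y":0.002,"z":0.1,"ax":0,"ay":0,"az":0},{"x":0.03,"y":0.002,"z":0.1,"ax":0,"ay":0,"az":0},{"x":0.03,"y":0.002,"z":0.1,"ax":0,"ay":0,"az":0},{"x":0,"y":0,"z":0,"ax":0,"ay":0,"az":0},{"x":0,"y":0,"z":0,"ax":0,"ay":0,"az":0}]'
python3 - <<'E'
from h import *
import cv2,json
st();i=cams.camera_info('wrist');json.dump({k:np.array(v).tolist() for k,v in i.items()},open('w3.json','w'))
im=cams.get_image('wrist');cv2.imwrite('pics/w3f.png',im)
cv2.imwrite('pics/w3.png',cv2.resize(im[60:290,200:460],None,fx=2.6,fy=2.6,interpolation=cv2.INTER_CUBIC))
print(proj('wrist',[.5273,-.1513,.034],i),proj('wrist',[.5365,-.1135,.036],i))
E
```

```text
time_s: 7.75
eef_pos: [0.5285, -0.1518, 0.1528]
tool_rot: [-2.467, -1.943, -0.0]
contact_force: [1.0, -0.6, 1.7]
width: 0.035
grip_force: 0.0
t 7.75 p [ 0.5285 -0.1518  0.1528] rv [-2.4674e+00 -1.9425e+00 -3.0000e-04] F [ 1.  -0.6  1.7] M [-0.01 -0.08 -0.01] w 0.035 g 0.0
[318.86959214 196.17494771] [318.88187796 153.10960717]
```

View pics/w3.png

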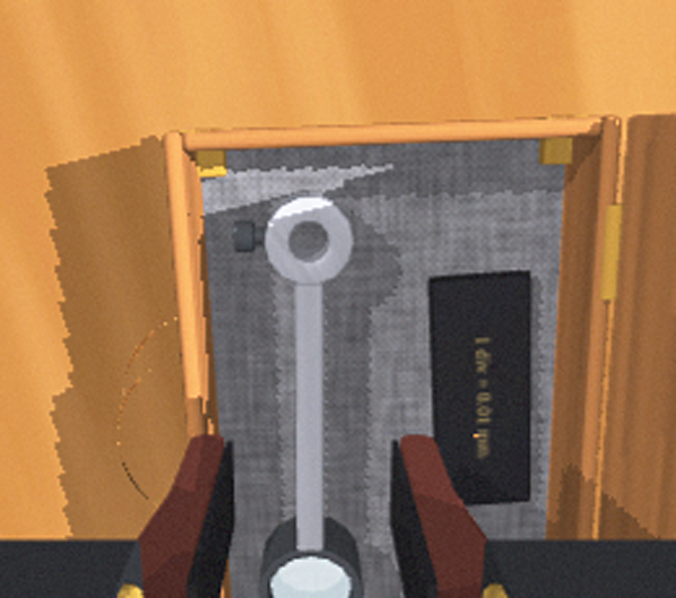

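The boss centre is at crop (309,240), within 1 px of the prediction. The bar is vertical in the picture and centred between the fingers.

```bash
python3 - <<'E'
from h import *
import json
i={k:np.array(v) for k,v in json.load(open('w3.json')).items()}
f=lambda x,y,z:ray('wrist',200+(x+.5)/2.6-.5,60+(y+.5)/2.6-.5,z,i)
b=f(309,240,.036);c=f(310.5,591,.034);d=(b-c)[:2];print(b,c,np.linalg.norm(d))
p=f(309,300,.034);q=f(310,500,.034);e=(p-q)[:2];print(np.degrees(np.arctan2(-e[0],e[1])),np.degrees(np.arctan2(-d[0],d[1])))
print('bossdia',np.linalg.norm(f(265.5,240,.036)-f(352.5,240,.036)),'bar w',np.linalg.norm(f(296.5,400,.034)-f(322.5,400,.034)))
u=e/np.linalg.norm(e);bal=b[:2]-.0405*u;print(bal)
yaw=np.arctan2(-u[0],u[1]);cx=np.array([np.cos(yaw),np.sin(yaw),0]);tz=np.array([0,0,-1]);R=Rot.from_matrix(np.array([np.cross(cx,tz),cx,tz]).T)
togo([*bal,.030],R)
E
```

```text
[ 0.53643845 -0.11251009  0.036     ] [ 0.50562202 -0.24156993  0.034     ] 0.1326879566684456
-13.38918613962913 -13.429421778624157
bossdia 0.02859348398037414 bar w 0.009124507355909998
[ 0.52706009 -0.15190929]
t 7.8 p [ 0.5292 -0.1526  0.154 ] rv [2.4688e+00 1.9412e+00 2.3000e-03] F [ 0.3 -0.1  0.6] M [-0.06 -0.12  0.01] w 0.0353 g 0.0
shift/0.4 [ 3.000e-04 -6.100e-03  3.101e-01] turn/360 [ 0.0003 -0.0001 -0.0007] | mm [ 1.00e-01 -2.40e+00  1.24e+02] deg [ 0.1  -0.03 -0.26]
```

```bash
python3 -m jog '[{"x":0,"y":-0.006,"z":0.07,"ax":0,"ay":0,"az":-0.0007},{"x":0,"y":0,"z":0.07,"ax":0,"ay":0,"az":0},{"x":0,"y":0,"z":0.06,"ax":0,"ay":0,"az":0},{"x":0,"y":0,"z":0.05,"ax":0,"ay":0,"az":0},{"x":0,"y":0,"z":0.03,"ax":0,"ay":0,"az":0},{"x":0,"y":0,"z":0.03,"ax":0,"ay":0,"az":0},{"x":0,"y":0,"z":0,"ax":0,"ay":0,"az":0},{"x":0,"y":0,"z":0,"ax":0,"ay":0,"az":0}]'
python3 -c "
from h import *
togo([.52706,-.1517,.030],Rot.from_rotvec(ctrl.observe()['tool_rot']))"
```

```text
time_s: 8.6
eef_pos: [0.5259, -0.1523, 0.0294]
tool_rot: [2.465, 1.946, 0.001]
contact_force: [-0.6, 0.4, 0.9]
width: 0.035
grip_force: 0.0
t 8.6 p [ 0.5259 -0.1523  0.0294] rv [2.4653e+00 1.9457e+00 1.1000e-03] F [-0.6  0.4  0.9] M [-0.02 -0.04 -0.02] w 0.035 g 0.0
shift/0.4 [ 0.0021  0.0024 -0.0014] turn/360 [0. 0. 0.] | mm [ 0.8  1.  -0.6] deg [0. 0. 0.]
```

Now I grip, lift 20 mm slowly, and check the moment for balance.

```bash
python3 -m jog '[{"x":0,"y":0.001,"z":0,"ax":0,"ay":0,"az":0},{"x":0,"y":0,"z":0,"ax":0,"ay":0,"az":0},{"x":0,"y":0,"z":0,"ax":0,"ay":0,"az":0},{"x":0,"y":0,"z":0,"ax":0,"ay":0,"az":0},{"x":0,"y":0,"z":0,"ax":0,"ay":0,"az":0}]' 1 50
python3 -c "
from h import *
st()"
python3 -m jog '[{"x":0,"y":0,"z":-0.01,"ax":0,"ay":0,"az":0},{"x":0,"y":0,"z":-0.02,"ax":0,"ay":0,"az":0},{"x":0,"y":0,"z":-0.03,"ax":0,"ay":0,"az":0},{"x":0,"y":0,"z":-0.02,"ax":0,"ay":0,"az":0},{"x":0,"y":0,"z":0,"ax":0,"ay":0,"az":0},{"x":0,"y":0,"z":0,"ax":0,"ay":0,"az":0},{"x":0,"y":0,"z":0,"ax":0,"ay":0,"az":0}]'
python3 - <<'E'
from h import *
import cv2
s=st();print(Rot.from_rotvec(s['tool_rot']).inv().apply(s['moment']))
cv2.imwrite('pics/w4.png',cv2.resize(cams.get_image('wrist')[60:330,180:460],None,fx=2.1,fy=2.1,interpolation=cv2.INTER_CUBIC))
E
```

```text
time_s: 9.1
eef_pos: [0.5264, -0.1523, 0.0291]
tool_rot: [2.465, 1.946, 0.002]
contact_force: [0.8, -0.5, 2.9]
width: 0.0094
grip_force: 50.0
t 9.1 p [ 0.5264 -0.1523  0.0291] rv [2.4649e+00 1.9459e+00 1.6000e-03] F [ 0.8 -0.5  2.9] M [-0.1  -0.32  0.  ] w 0.0094 g 50.00042974948883
time_s: 9.8
eef_pos: [0.5253, -0.1522, 0.0605]
tool_rot: [-2.466, -1.946, 0.001]
contact_force: [-0.7, -0.1, -3.1]
width: 0.0097
grip_force: 50.0
t 9.8 p [ 0.5253 -0.1522  0.0605] rv [-2.4657e+00 -1.9462e+00  6.0000e-04] F [-0.7 -0.1 -3.1] M [-0.01 -0.07 -0.02] w 0.0097 g 49.99883472919464
[-0.07011981  0.01102687  0.01585061]
```

View pics/w4.png

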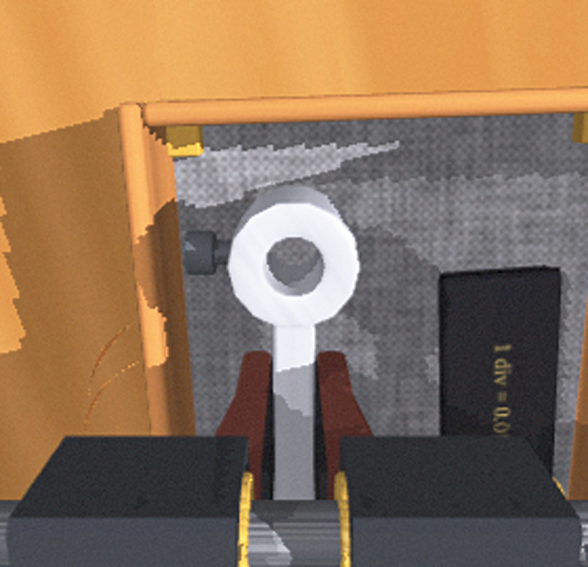

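The arm hangs level, weight 3.1 N, with the boss clear of the floor at (295,263). Now I lift higher and compute the path to a look point short of the stand.

```bash
python3 -m jog '[{"x":0,"y":0,"z":-0.03,"ax":0,"ay":0,"az":0},{"x":0,"y":0,"z":-0.05,"ax":0,"ay":0,"az":0},{"x":0,"y":0,"z":-0.05,"ax":0,"ay":0,"az":0},{"x":0,"y":0,"z":-0.05,"ax":0,"ay":0,"az":0},{"x":0,"y":0,"z":-0.05,"ax":0,"ay":0,"az":0},{"x":0,"y":0,"z":-0.03,"ax":0,"ay":0,"az":0},{"x":0,"y":0,"z":-0.015,"ax":0,"ay":0,"az":0},{"x":0,"y":0,"z":0,"ax":0,"ay":0,"az":0}]'
cat >> h.py <<'E'
def Rd(yawdeg):
    y=np.radians(yawdeg);cx=np.array([np.cos(y),np.sin(y),0]);tz=np.array([0,0,-1]);return Rot.from_matrix(np.array([np.cross(cx,tz),cx,tz]).T)
E
python3 - <<'E'
from h import *
togo([.5440,.0641,.17],Rd(-10.1))
E
```

```text
time_s: 10.65
eef_pos: [0.5258, -0.1522, 0.1713]
tool_rot: [2.465, 1.946, 0.001]
contact_force: [-0.5, 0.4, -4.6]
width: 0.0096
grip_force: 50.0
t 10.65 p [ 0.5258 -0.1522  0.1713] rv [2.4652e+00 1.9460e+00 9.0000e-04] F [-0.5  0.4 -4.6] M [-0.09 -0.08  0.02] w 0.0096 g 49.99886512756348
shift/0.4 [ 0.5365 -0.0814  0.003 ] turn/360 [ 0.0002  0.     -0.0092] | mm [214.6 -32.6   1.2] deg [ 0.06  0.01 -3.32]
```

```bash
python3 -m jog '[{"x":0.03,"y":-0.0046,"z":0,"ax":0,"ay":0,"az":0},{"x":0.06,"y":-0.0091,"z":0,"ax":0,"ay":0,"az":0},{"x":0.08,"y":-0.0121,"z":0,"ax":0,"ay":0,"az":0},{"x":0.09,"y":-0.0137,"z":0,"ax":0,"ay":0,"az":0},{"x":0.09,"y":-0.0137,"z":0,"ax":0,"ay":0,"az":0},{"x":0.08,"y":-0.0121,"z":0,"ax":0,"ay":0,"az":0},{"x":0.06,"y":-0.0091,"z":0,"ax":0,"ay":0,"az":0},{"x":0.0365,"y":-0.0055,"z":0,"ax":0,"ay":0,"az":-0.0046},{"x":0.01,"y":-0.0015,"z":0,"ax":0,"ay":0,"az":-0.0046},{"x":0,"y":0,"z":0,"ax":0,"ay":0,"az":0}]'
python3 -m jog '[{"x":0,"y":0,"z":0,"ax":0,"ay":0,"az":0},{"x":0,"y":0,"z":0,"ax":0,"ay":0,"az":0},{"x":0,"y":0,"z":0,"ax":0,"ay":0,"az":0}]' >/dev/null
python3 - <<'E'
from h import *
import cv2,json
s=st();i=cams.camera_info('wrist');json.dump({k:np.array(v).tolist() for k,v in i.items()},open('w5.json','w'))
im=cams.get_image('wrist');cv2.imwrite('pics/w5f.png',im);sc=cams.get_image('scene');cv2.imwrite('pics/s5f.png',sc)
a=cv2.resize(im[20:240,240:410],None,fx=2.4,fy=2.4,interpolation=cv2.INTER_CUBIC)
p=proj('scene',s['eef_pos']-[0,.03,0]).astype(int);print(p)
y0,x0=p[1]-66,p[0]-45
b=cv2.resize(sc[y0:y0+132,x0:x0+90],None,fx=4,fy=4,interpolation=cv2.INTER_CUBIC);print('scene crop',x0,y0,b.shape,a.shape)
cv2.imwrite('pics/c5.png',cv2.hconcat([a,b]))
print(proj('wrist',[.5634,.1729,.07],i))
E
```

```text
time_s: 11.65
eef_pos: [0.5433, 0.0641, 0.1701]
tool_rot: [-2.406, -2.019, 0.002]
contact_force: [-0.4, -0.1, -4.1]
width: 0.0097
grip_force: 50.0
t 11.95 p [0.5437 0.0629 0.1706] rv [ 2.4102e+00  2.0145e+00 -5.0000e-04] F [ 0.1 -0.  -3.3] M [-0.09 -0.08 -0.04] w 0.0097 g 49.998897314071655
[339 179]
scene crop 294 113 (528, 360, 3) (528, 408, 3)
[320.09355688  57.3617196 ]
```

View pics/c5.png

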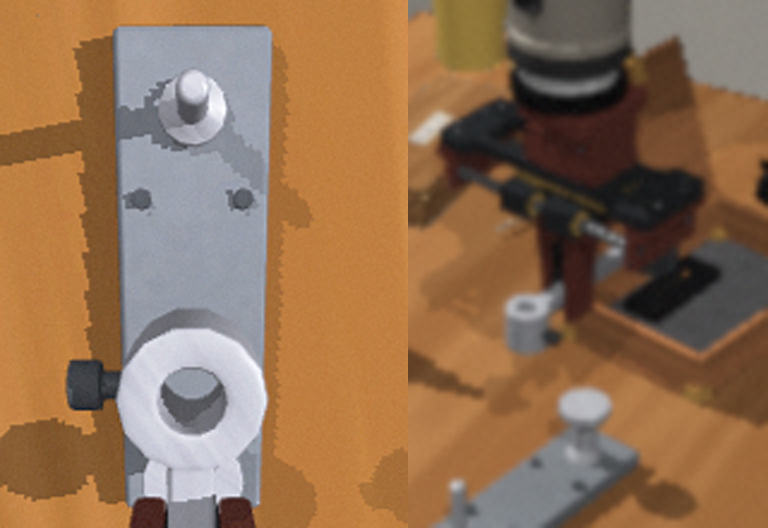

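The pin top is at crop (192,84), the boss bore top at (192,396), and the boss is in line with the pin. The scene view shows the arm held in the gripper.

```bash
python3 - <<'E'
from h import *
import json
i={k:np.array(v) for k,v in json.load(open('w5.json')).items()}
f=lambda x,y,z:ray('wrist',240+(x+.5)/2.4-.5,20+(y+.5)/2.4-.5,z,i)
p=f(192,84,.07);s=ctrl.observe();T=s['eef_pos'];R0=Rot.from_rotvec(s['tool_rot'])
b=f(192,396,T[2]+.0068);print('pin',p,'boss',b,'in tool',R0.inv().apply(b-T))
E2=[f(x,y,.014) for x,y in((114,28),(270,28))];m=(E2[0]+E2[1])/2;print('plate end',m,'edge len',np.linalg.norm(E2[0]-E2[1]))
l=f(114,28,.014)-f(128,500,.014);r=f(270,28,.014)-f(258,503,.014);a=lambda d:np.degrees(np.arctan2(-d[0],d[1]));print('yaws',a(l),a(r),'tool',a(R0.apply([1,0,0])))
u=np.array([np.sin(np.radians(10.1)),np.cos(np.radians(10.1)),0]);print('pin from plate end',m-.030*u)
print('shift b->p, tool/0.4',R0.inv().apply(p-b)/.4)
for n,X in(('boss top',T+R0.apply([.0405,0,-.0068])),('cell top',T+R0.apply([-.0935,0,-.0048]))):print(n,proj('scene',X),proj('top',X))
togo([.5634-.0405*u[0],.1739-.0405*u[1],.128],Rd(-10.1))
E
```

```text
pin [0.56343988 0.17471421 0.07      ] boss [0.55067846 0.10415723 0.17749561] in tool [ 0.04128931 -0.00030472 -0.00680814]
plate end [0.56837238 0.20199504 0.014     ] edge len 0.05766016582377011
yaws -10.08255083359119 -10.155162876698009 tool -10.178197880878297
pin from plate end [0.56311138 0.17245995 0.014     ]
shift b->p, tool/0.4 [1.79306937e-01 1.96634778e-04 2.68703905e-01]
boss top [323.82084768 188.7817412 ] [289.52994505 210.35772249]
cell top [354.90769698 169.05924593] [340.88313045 218.3272319 ]
t 12.05 p [0.5437 0.0635 0.1707] rv [ 2.4096e+00  2.0155e+00 -1.0000e-04] F [ 0.6  0.1 -4.7] M [-0.04 -0.07 -0.01] w 0.0096 g 49.99874711036682
shift/0.4 [ 1.792e-01 -1.000e-04  1.067e-01] turn/360 [ 0.      0.     -0.0002] | mm [71.7 -0.1 42.7] deg [ 0.01  0.01 -0.08]
```

```bash
python3 -m jog '[{"x":0.02,"y":0,"z":0,"ax":0,"ay":0,"az":0},{"x":0.05,"y":0,"z":0,"ax":0,"ay":0,"az":0},{"x":0.05,"y":0,"z":0.01,"ax":0,"ay":0,"az":0},{"x":0.04,"y":0,"z":0.02,"ax":0,"ay":0,"az":0},{"x":0.0185,"y":0,"z":0.03,"ax":0,"ay":0,"az":0},{"x":0,"y":0,"z":0.025,"ax":0,"ay":0,"az":0},{"x":0,"y":0,"z":0.015,"ax":0,"ay":0,"az":0},{"x":0,"y":0,"z":0.007,"ax":0,"ay":0,"az":0},{"x":0,"y":0,"z":0,"ax":0,"ay":0,"az":0},{"x":0,"y":0,"z":0,"ax":0,"ay":0,"az":0}]' >/dev/null
python3 -m jog '[{"x":0,"y":0,"z":0,"ax":0,"ay":0,"az":0},{"x":0,"y":0,"z":0,"ax":0,"ay":0,"az":0},{"x":0,"y":0,"z":0,"ax":0,"ay":0,"az":0}]' >/dev/null
python3 - <<'E'
from h import *
import cv2
im=cams.get_image('wrist');sc=cams.get_image('scene');s=st();T=s['eef_pos'];R0=Rot.from_rotvec(s['tool_rot'])
togo([.5634-.0405*.1754,.1739-.0405*.9845,.128],Rd(-10.1))
for n,X in(('boss top',T+R0.apply([.0405,0,-.0068])),('boss bot',T+R0.apply([.0405,0,.0232])),('cell top',T+R0.apply([-.0935,0,-.0048])),('cell bot',T+R0.apply([-.0935,0,.0232])),('pin',[.5634,.1739,.07]),('seat',[.5402,.0414,.06])):print(n,proj('scene',X).round(1),proj('wrist',X).round(1))
a=cv2.resize(im[90:290,250:400],None,fx=2.5,fy=2.5,interpolation=cv2.INTER_CUBIC)
b=cv2.resize(sc[150:270,280:380],None,fx=25/6,fy=25/6,interpolation=cv2.INTER_CUBIC)
cv2.imwrite('pics/c6.png',cv2.hconcat([a,b]));print(a.shape,b.shape)
E
```

```text
t 13.45 p [0.5562 0.1345 0.128 ] rv [2.4084e+00 2.0170e+00 4.0000e-04] F [ 0.4  0.1 -3.8] M [-0.07 -0.06 -0.  ] w 0.0094 g 49.99875247478485
t 13.45 p [0.5562 0.1345 0.128 ] rv [2.4084e+00 2.0170e+00 4.0000e-04] F [ 0.4  0.1 -3.8] M [-0.07 -0.06 -0.  ] w 0.0094 g 49.99875247478485
shift/0.4 [-0.0011  0.0003  0.    ] turn/360 [ 0. -0. -0.] | mm [-0.4  0.1  0. ] deg [ 0.02 -0.   -0.01]
boss top [305.9 214.2] [320.7 187.4]
boss bot [306.2 223.2] [320.5 174. ]
cell top [338.5 192.5] [320.6 406. ]
cell bot [338.4 200.7] [320.5 367.2]
pin [306.7 233.2] [320.5 163.9]
seat [338.3 213.1] [321.  323.6]
(500, 375, 3) (500, 417, 3)
```

View pics/c6.png

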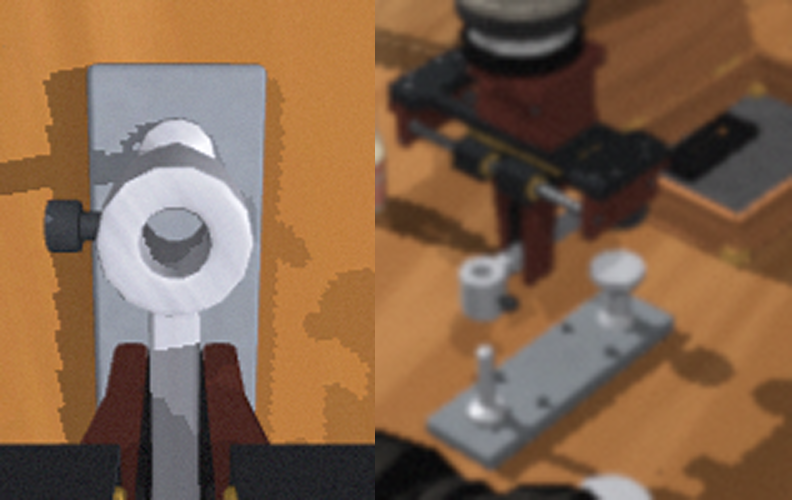

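In scene pixels the boss top is at (305.7,214.3), predicted (305.9,214.2). The pin is at (306.6,234), predicted (306.7,233.2). The dark side of the cell reaches down to about crop (630,228), which is v≈204.7. I check that against the tilt numerically.

```bash
python3 - <<'E'
from h import *
s=st();T=s['eef_pos'];R0=Rot.from_rotvec(s['tool_rot'])
a=np.linspace(0,2*np.pi,73)
for t in(-4,-2,0,2,4):
    Q=Rot.from_euler('y',t,degrees=True)
    P=np.array([proj('scene',T+R0.apply(Q.apply([-.0935+.02*np.cos(k),.02*np.sin(k),.0232]))) for k in a])
    print(t,'cell bottom rim: lowest v at',[round(P[:,1][np.argmin(abs(P[:,0]-u)+100*(P[:,1]<P[:,1].mean()))],1) for u in(336,340,344)],'rightmost u',P[:,0].max().round(1), 'boss top',proj('scene',T+R0.apply(Q.apply([.0405,0,-.0068]))).round(1))
import cv2
im=cams.get_image('scene');g=im.astype(int)
for u in(338,340,342,344,346):print(u,[tuple(g[v,u]) and int(g[v,u].max()-g[v,u].min())*1000+int(g[v,u].mean()) for v in range(198,210)])
E
```

```text
t 13.45 p [0.5562 0.1345 0.128 ] rv [2.4084e+00 2.0170e+00 4.0000e-04] F [ 0.4  0.1 -3.8] M [-0.07 -0.06 -0.  ] w 0.0094 g 49.99875247478485
-4 cell bottom rim: lowest v at [np.float64(202.7), np.float64(202.9), np.float64(201.5)] rightmost u 345.9 boss top [305.8 215.1]
-2 cell bottom rim: lowest v at [np.float64(203.7), np.float64(203.8), np.float64(202.3)] rightmost u 345.7 boss top [305.8 214.6]
0 cell bottom rim: lowest v at [np.float64(204.6), np.float64(204.8), np.float64(203.4)] rightmost u 345.5 boss top [305.9 214.2]
2 cell bottom rim: lowest v at [np.float64(205.5), np.float64(205.7), np.float64(204.2)] rightmost u 345.3 boss top [305.9 213.7]
4 cell bottom rim: lowest v at [np.float64(206.5), np.float64(206.6), np.float64(205.3)] rightmost u 345.0 boss top [306.  213.2]
338 [32038, 30037, 32037, 33039, 29041, 20037, 25049, 61077, 89101, 92101, 88101, 65117]
340 [33038, 34038, 34041, 24039, 12036, 5039, 23052, 66083, 95107, 101113, 100113, 81126]
342 [33038, 31037, 23038, 6035, 1039, 12049, 46072, 87101, 101111, 101112, 102113, 98114]
344 [31043, 21041, 13040, 16044, 35060, 62078, 88101, 99111, 101113, 102112, 103114, 101113]
346 [57065, 58068, 60070, 65077, 73086, 81090, 91099, 99112, 102111, 101111, 102114, 102118]
```

The cell's lower edge measures v≈204.7 against 204.8 predicted for a level arm, so the tilt is well under 1–2°. Clearance is about 35 mm and the bore is within about 1 mm of the pin. I hand the job in.

```bash
python3 -c "
from workcell import ctrl
print(ctrl.finish_job())"
```

```text
the job is handed in; nothing more can be done
None
```

I opened the case, left the lid back and released, and handed the job in at about 13.5 s with the swing arm held level and still, about 35 mm above the pin, the bore within about 1 mm of it and the cell over the seat by calculation; no verdict was returned.

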